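# Turn the back-to-front screwdriver round in the bench rack

### The arm

A 7-joint arm with a two-finger parallel gripper is mounted at the origin on the work surface. World frame = base frame: x ahead of the robot, y to its left, z up, the work surface at z = 0. Lengths are in m, angles in rad, forces in N, time in s.
With the tool pointing down it reaches from about 0.425 to 0.95 m from the base axis. Payload 16.7 kg.
Tool frame: the origin (TCP) lies midway between the tips of the shut fingers; the grasp point (between the pads) lies 19 mm behind it; z points along the fingers, y is the line along which they close (so a half turn about z gives the same grasp; the last joint's range is limited). The gripper opens to 94 mm and grips with 3 to 60 N. Pads are 16 mm wide; open, the fingers measure 119 mm over their backs; the gripper's body (75 mm by 177 mm) begins 78 mm behind the grasp point.
Start: joints at [1.006, 0.426, 0.074, 1.606, -0.034, 1.111, -0.067], TCP at [0.272, -0.618, 0.177] pointing down, gripper open.
Joint ranges: [-2.85, 2.85], [-0.5, 2.14], [-1.23, 1.37], [0.21, 2.46], [-1.02, 4.16], [0.16, 2.05], [-2.73, 2.73]. Speed limits (rad/s): [1.89, 1.89, 2.39, 2.39, 3.01, 3.01, 3.01].

### API

Orientations are given as a rotation vector (axis times angle).
In Python, from rig import robot, vision gives the robot as it stands.
- The arm moves only by the tool move_arm, never from a script. Its arguments are lists of equal length, an entry for each row: "xyz": the shift along the tool's x, y, z in units of 50 mm (1.0 is 50 mm), a list of three; "twist": the turn, a rotation vector about the tool's x, y, z in units of 5 degrees (1.0 is 5 degrees), a list of three; "jaw": the closure in counts, from 0 (fully open) to 255 (shut). A call has 1 to 8 rows; each row shifts and turns the commanded pose from where the row before left it, along the tool's axes as they then stand; what a row does not reach is not made up. A row lasts 1/8 s, in which the tool goes at most 62.5 mm and 10.7 degrees, less where a joint would pass 70% of its speed; a pose out of reach is approached as far as the arm can. A call is refused whole if a number of a shift passes 1 or a number of a turn 1, either way. A call with a gripper value outside its range is refused whole. The fingers move at their own pace and stop on an object; "newtons" is the grip in N (left out, the last holds). Time passes only in rows, so rows that do not move let the fingers close. It gives the time, the measured TCP pose, the force, the opening and the grip force at its end, in the units of the state.
- robot.get_obs(): the state, without advancing time (a new reading comes with each control period).
- vision.get_image(name): name is "side" or "top" or "wrist"; returns a dict with "pixels" (400x640x3 uint8, blue, green, red), "z_map" (400x640 float32, m along the optical axis (not along the pixel's ray), 0 where there is no reading), "fx", "fy", "cx", "cy" (pixels), "D" ([k1, k2, p1, p2, k3] as OpenCV has them; the pictures are not rectified), "position" and "orientation" of the camera in the world. Camera axes: x right, y down, z forward; pixel columns grow to the right and rows downward; lengths in m; the calibration is good to about 2 mm. A picture is of the moment at which its call begins.
- robot.job_done(): hands the job in; it is judged then, once.
The state is a dict: "clock": time; "joints": joint angles; "joint_vel": joint speeds; "joint_torque": joint torques, N m; "tool_pos": TCP position; "tcp_rot": TCP orientation; "contact_force": force on the tool from outside, world axes, zero at the start; "ft_torque": the same for the moment, N m; "grip_width": finger opening in m; "gripper_force": force on a finger pad.
Only numpy, scipy, OpenCV 4.12 (cv2) and the standard library are available. Lean on these libraries where they do the work, as an engineer would, in place of code of your own. Each camera call takes 0.05 s, during which the arm holds its last target. There are 200 camera calls.

### The job

One screwdriver has been put away back to front: its bare steel shaft sticks out of the tool rack and its handle is inside. Pull it out, lay it down and let go of it on the bench clear of the rack, take a fresh grip, and slide it back into the same lane of the rack, shaft first, so that the shaft is under the cover and the handle sticks out like those of the other two tools. Leave the other two tools where they are, and let go at the end.

Things in the scene. Friction and masses are not known exactly. Their poses are not given: they have to be found in the camera images.
- rack: Fixed plywood tool rack, 246 mm wide (y), 145 deep, 55 high with its 5 mm clear cover: three lanes on the bare bench, open at the front only. Origin at bench level, middle of the open front; x points into the lanes (world +y, give or take 0.25 rad), z up. Lane centres at y = -80, 0, 80; each 74 mm wide, 50 high, 6 mm walls, back wall's inner face at x = 137.
- driver: The flat-blade screwdriver to turn round, 190 mm, 0.11 kg, lying on its handle's flat underside in any lane, handle inside. x axis from handle to tip; origin at the shaft's root, level with the handle's underside (0 on the bench). Handle black, 28 x 28 mm, x = -95 to -15; collar 20 mm thick to 0; steel shaft 8 mm thick to 83, blade 9 x 3 mm to 95. Centre of mass in the handle's front half.
- driver_tip (a point): End of the screwdriver's blade, on its centre line (14 mm above the bench when it lies). At the start 55 to 75 mm out of the lane's mouth; the tool lies along its lane within 0.1 rad.
- driver_butt (a point): End of the screwdriver's handle, on its centre line (14 mm above the bench when it lies).
- nutdriver: Another tool in one of the lanes, to be left alone: nut driver 175 mm long, black square handle 24 x 24 mm sticking 55 to 75 mm out of the mouth. Origin on its underside, 95 mm from the butt; x axis from handle to tip.
- brush: Third tool in the remaining lane, to be left alone: flat wooden cleaning brush 170 mm long, 16 mm high, handle 16 mm wide sticking 55 to 75 mm out of the mouth. Origin on its underside, 95 mm from the butt; x axis from handle to bristles.
Mind the look-alikes: they are no part of the job. Leave any brown or green look-alike of the driver alone.

How it is judged:
By the outcome, as a careful person would: the job done as asked, in the order asked, and still so for the second after the job is handed in, with the robot touching nothing.
It also fails if it takes over 58 s, if anything falls off the work surface, if the arm or the gripper's body presses on something with over 40 N, if the wrist force passes 120 N, or if a joint passes its speed limit or range.

## Working session

There is one attempt and no reset: what is moved stays moved. The work goes in short steps, Python scripts to look and compute and a tool call to move; the robot and the scene stay as the last step left them, time stands still between calls to the robot, and variables do not carry over. Pictures are saved under pics/ and viewed, at most 12 in all, crops included, and the job is handed in when it is done.

Besides the shell and the picture viewer there is one more tool, called after ">>>" in YAML: its name, and indented under it one key for each argument. move_arm: Moves the arm, as the interface text tells. Its arguments: {"type":"object","properties":{"xyz":{"type":"array","items":{"type":"array","items":{"type":"number"}}},"twist":{"type":"array","items":{"type":"array","items":{"type":"number"}}},"jaw":{"type":"array","items":{"type":"number"}},"newtons":{"type":"number"}},"required":["xyz","twist","jaw"]}

```bash
mkdir -p pics; ls; cat > h.py <<'E'
import numpy as np,cv2
from scipy.spatial.transform import Rotation as R
from rig import robot,vision
def rot(o):
    o=np.array(o,float)
    if o.shape==(3,3): return o
    return (R.from_rotvec(o) if o.size==3 else R.from_quat(o)).as_matrix()
def K(im): return np.array([[im['fx'],0,im['cx']],[0,im['fy'],im['cy']],[0,0,1.]])
def ray(im,uv):
    p=cv2.undistortPoints(np.array(uv,float).reshape(-1,1,2),K(im),np.array(im['D'],float))[:,0]
    d=np.c_[p,np.ones(len(p))]@rot(im['orientation']).T
    return np.array(im['position']),d
def onz(im,uv,z):
    o,d=ray(im,uv); return o+d*((z-o[2])/d[:,2])[:,None]
def bydepth(im,uv):
    o,d=ray(im,uv); z=np.array([im['z_map'][int(v),int(u)] for u,v in uv]); return o+d*z[:,None]
def proj(im,P):
    r=rot(im['orientation']).T; t=-r@np.array(im['position'])
    return cv2.projectPoints(np.array(P,float).reshape(-1,1,3),cv2.Rodrigues(r)[0],t,K(im),np.array(im['D'],float))[0][:,0]
E
python3 - <<'E'
from h import *
a=vision.get_image('top');b=vision.get_image('side')
import pickle;pickle.dump((a,b),open('im0.pkl','wb'))
cv2.imwrite('pics/top0.png',a['pixels']);cv2.imwrite('pics/side0.png',b['pixels'])
for i in (a,b):print(i['position'],i['orientation'],i['fx'])
print(robot.get_obs())
E
```

```text
pics
[0.39212308 0.08963766 1.05717675] [-2.163542    2.10949737 -0.19737545] 483.43858041477336
[0.00971379 0.93731715 0.8251703 ] [-0.76398077  2.52356565 -1.23502364] 517.6238126722494
{'clock': 0.1, 'joints': array([ 1.00649803,  0.42663746,  0.07384391,  1.60651193, -0.03410082,
        1.11082196, -0.06711849]), 'joint_vel': array([ 2.46679475e-04,  2.26708977e-04,  7.98142160e-05, -2.73118718e-04,
        3.18068600e-04,  1.57206156e-04,  5.45574316e-04]), 'joint_torque': array([ 6.24294800e-03, -9.37470102e+01,  3.67595963e+00, -4.55047381e+01,
       -4.86245274e-02,  1.65877584e-02, -1.76660376e-05]), 'tool_pos': array([ 0.27183947, -0.61738445,  0.17638045]), 'tcp_rot': array([-3.07322505e+00, -6.46617000e-01,  4.70780572e-04]), 'contact_force': array([-0.78771018,  0.10422868,  0.33448433]), 'ft_torque': array([-0.01409518, -0.05398769, -0.0078481 ]), 'gripper_force': 0.0, 'grip_width': 0.09433326570823868}
```

View pics/top0.png

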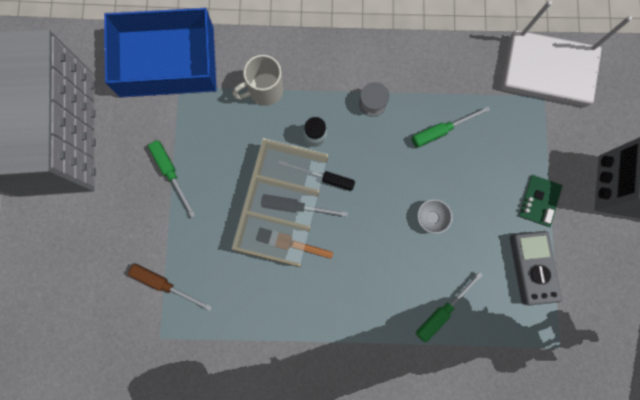

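View pics/side0.png

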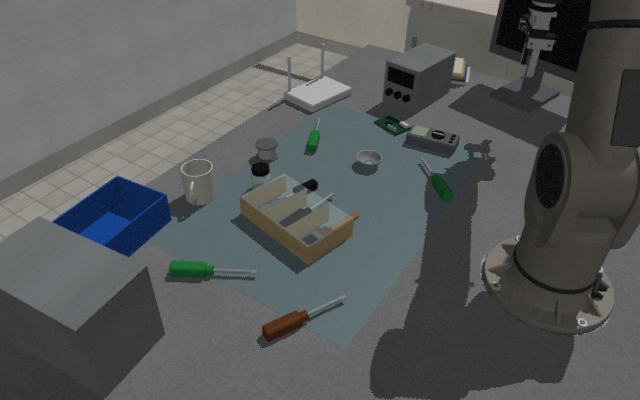

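Top view: three screwdriver-like things come with a rack. The middle-lane tool (dark handle under cover at (283,204), steel shaft out to (347,214)) fits the driver. The nut driver (black handle out, (338,181)) and the brush (orange, (316,249)) are its neighbours. The green ones at (170,178), (450,127), (450,306) and the brown one at (168,286) are look-alikes. I'll confirm this with a crop and measure.

```bash
python3 - <<'E'
from h import *
import pickle
a,b=pickle.load(open('im0.pkl','rb'))
cv2.imwrite('pics/crop0.png',np.hstack([cv2.resize(a['pixels'][130:275,225:365],None,fx=2.8,fy=2.8,interpolation=cv2.INTER_CUBIC),cv2.resize(b['pixels'][160:270,230:370],None,fx=2.8,fy=2.8,interpolation=cv2.INTER_CUBIC)[:406] if 0 else cv2.resize(b['pixels'][160:265,235:365],(392,406),interpolation=cv2.INTER_CUBIC)]))
E
```

```text
(no output)
```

View pics/crop0.png

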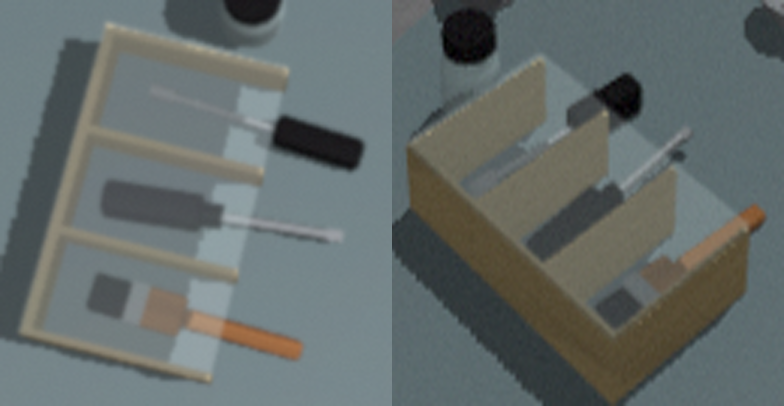

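The crop confirms it: the middle-lane tool has its dark handle inside and its steel shaft out, with the tip at top px (347.5,214.3) and side px (333,194). Next, positions.

```bash
cat >> h.py <<'E'
def tri(i1,p1,i2,p2):
    o1,d1=ray(i1,[p1]);o2,d2=ray(i2,[p2]);d1=d1[0];d2=d2[0]
    s=np.linalg.lstsq(np.c_[d1,-d2],o2-o1,rcond=None)[0]
    A=o1+d1*s[0];B=o2+d2*s[1];return (A+B)/2,np.linalg.norm(A-B)
def c2(p):return (p[0]/2.8+225,p[1]/2.8+130)
def s2(p):return ((p[0]-392)/3.015+235,p[1]/3.867+160)
E
python3 - <<'E'
from h import *
import pickle
np.set_printoptions(precision=4,suppress=True)
a,b=pickle.load(open('im0.pkl','rb'))
print('tip',tri(a,c2((343,236)),b,s2((688,132))))
print('root',tri(a,c2((222,217)),b,s2((620,190))))
print('tip,root z14',onz(a,[c2((343,236)),c2((222,217))],.014))
print('corners FR,FL,BR,BL',onz(a,[c2(p) for p in[(288,72),(210,380),(105,27),(22,331)]],.052))
print('cornerR',tri(a,c2((22,331)),b,s2((612,332))),tri(a,c2((105,27)),b,s2((410,150))))
print('div ends',onz(a,[c2((262,175)),c2((238,275))],.05))
print('nut butt,root',onz(a,[c2((360,152)),c2((275,132))],.02),'brush butt',onz(a,[c2((299,350)),c2((190,320))],.012))
print('depth tip',bydepth(a,[c2((343,236)),c2((300,229)),c2((320,145)),c2((260,335))]))
E
```

```text
tip (array([0.5511, 0.0081, 0.0108]), np.float64(0.0019258815312946619))
root (array([0.5608, 0.1023, 0.0191]), np.float64(0.005228258545089792))
tip,root z14 [[0.5515 0.0088 0.014 ]
 [0.564  0.1035 0.014 ]]
corners FR,FL,BR,BL [[0.6717 0.0556 0.052 ]
 [0.4359 0.1084 0.052 ]
 [0.7035 0.1971 0.052 ]
 [0.4685 0.2483 0.052 ]]
cornerR (array([0.4681, 0.2477, 0.0547]), np.float64(0.000543370358922076)) (array([0.7024, 0.1963, 0.0492]), np.float64(0.004269241819403447))
div ends [[0.5911 0.0736 0.05  ]
 [0.5144 0.0898 0.05  ]]
nut butt,root [[ 0.6175 -0.0032  0.02  ]
 [ 0.6317  0.0637  0.02  ]] brush butt [[0.4622 0.0414 0.012 ]
 [0.4832 0.1259 0.012 ]]
depth tip [[0.5509 0.0091 0.0178]
 [0.5552 0.0427 0.0196]
 [0.6215 0.0284 0.0233]
 [0.4733 0.0716 0.0073]]
```

```bash
python3 - <<'E'
from h import *
import pickle
np.set_printoptions(precision=3,suppress=True)
a,b=pickle.load(open('im0.pkl','rb'))
n=['cupL','cupR','cupT','cupB','grnB butt','grnB butt','grnB tip','grnT butt','greytop','bottle','meter TL','mat BL']
uv=[(417,216),(452,216),(433,201),(433,234),(418,335),(430,338),(478,275),(416,140),(374,98),(315,128),(514,235),(162,340)]
for k,p,q in zip(n,onz(a,uv,.0),bydepth(a,uv)):print(k,p[:2],q)
# overhead map of heights >12mm in the work area
v,u=np.mgrid[100:360:2,290:520:2];P=bydepth(a,list(zip(u.ravel(),v.ravel())))
X=np.arange(.68,.34,-.02);Y=np.arange(.12,-.36,-.02)
print('      '+' '.join('%4d'%(y*100) for y in Y))
for x in X:
    print('%.2f'%x,' '.join('%4d'%(1000*P[(abs(P[:,0]-x)<.01)&(abs(P[:,1]-y)<.01)][:,2].max(initial=0)) for y in Y))
E
```

```text
cupL [ 0.554 -0.146] [ 0.554 -0.146 -0.001]
cupR [ 0.556 -0.223] [ 0.556 -0.224 -0.002]
cupT [ 0.589 -0.182] [ 0.584 -0.175  0.027]
cupB [ 0.515 -0.181] [ 0.515 -0.181  0.   ]
grnB butt [ 0.299 -0.145] [ 0.302 -0.139  0.026]
grnB butt [ 0.294 -0.17 ] [ 0.296 -0.164  0.024]
grnB tip [ 0.428 -0.276] [ 0.428 -0.27   0.017]
grnT butt [ 0.728 -0.146] [ 0.719 -0.139  0.029]
greytop [ 0.826 -0.05 ] [ 0.808 -0.044  0.045]
bottle [0.751 0.084] [0.392 0.09  1.057]
meter TL [ 0.517 -0.358] [0.392 0.09  1.057]
mat BL [0.278 0.393] [ 0.278  0.393 -0.   ]
        12   10    7    5    3    1    0   -2   -4   -6   -8  -10  -12  -14  -16  -18  -20  -22  -24  -26  -28  -30  -32  -34
0.68   58   56   57   55    2    3    1    4    2    5    3    5    4    3    3    5    4    3    4    3    4    4    3    4
0.66   58   58   58   57    5    4    2    3    2    3    5    3    2    5    4    3    4    2    3    3    3    4    4    4
0.64   56   59   58   56   26   23   22    3    4    3    3    5    3    4    3    3    3    4    3    3    5    2    5    6
0.62   57   57   58   55   26   26   25    2    3  
[... 998 characters left out ...]
    4    3    4    4    4    4    3    3    3    4    4    4    5    3   25
0.44   57   55    4    3    3    3    2    3    3    4    2    3    3    3    3    4    3    3    3    2   15    3    4    3
0.42    3    3    4    4    5    2    5    3    3    6    2    5    3    5    6    7    4    4    4   19   16    3    2    4
0.40    4    3 1057    3    3    4    3    4    4    3    4    3    3    2    3    3    4    4   21   20    4    5    4    5
0.38    3    6    4    5    4    4    5    2    4    5    3    4    3    3    4    3    5   20   18    4    3    3    4    5
0.36    4    5    2    4    4    6    4    2    7    5    4    5    4    4    4   28   28   21    4    3    4    4    4    3
```

```bash
cat >> h.py <<'E'
def pose():
    o=robot.get_obs(); return np.array(o['tool_pos']),rot(o['tcp_rot']),o
def down(yaw): # tool z down, tool y at world angle yaw (deg)
    t=np.radians(yaw); y=np.array([np.cos(t),np.sin(t),0]); z=np.array([0,0,-1.]); return np.c_[np.cross(y,z),y,z]
def plan(wps,jaw,spin=0):
    """wps: list of (xyz, yaw deg, rows); prints rows per call of 8. yaw interpolated as numbers (no wrap)"""
    p,r,o=pose(); yaw=np.degrees(np.arctan2(r[1,1],r[0,1]))+spin; rows=[]
    for xyz,yw,n in wps:
        p0,y0=p.copy(),yaw
        for i in range(1,n+1):
            q=p0+(np.array(xyz)-p0)*i/n; yi=y0+(yw-y0)*i/n; T=down(yi)
            rows.append((np.round(r.T@(q-p)/.05,2).tolist(),np.round(R.from_matrix(r.T@T).as_rotvec(degrees=True)/5,2).tolist()))
            r=r@R.from_rotvec(np.radians(5*np.array(rows[-1][1]))).as_matrix(); p=p+r0(rows[-1],r,rows)
    for k in range(0,len(rows),8):
        c=rows[k:k+8]; print('xyz',[x for x,_ in c]);print('twist',[t for _,t in c]);print('jaw',[jaw]*len(c))
    m=max(max(map(abs,x+t)) for x,t in rows); print('max',m)
def r0(row,rnew,rows):
    rold=rnew@R.from_rotvec(np.radians(5*np.array(row[1]))).as_matrix().T
    return rold@np.array(row[0])*.05
E
python3 - <<'E'
from h import *
plan([((.555,.036,.13),-7.5,16)],125)
E
```

```text
xyz [[0.65, -0.6, 0.06], [0.69, -0.57, 0.06], [0.73, -0.51, 0.05], [0.76, -0.47, 0.06], [0.78, -0.42, 0.06], [0.81, -0.37, 0.06], [0.83, -0.32, 0.06], [0.85, -0.26, 0.06]]
twist [[-0.01, 0.0, -0.73], [-0.0, 0.0, -0.74], [-0.0, 0.0, -0.73], [-0.0, -0.0, -0.74], [-0.0, -0.0, -0.73], [-0.0, -0.0, -0.74], [-0.0, -0.0, -0.73], [-0.0, -0.0, -0.73]]
jaw [125, 125, 125, 125, 125, 125, 125, 125]
xyz [[0.87, -0.2, 0.05], [0.88, -0.15, 0.06], [0.88, -0.1, 0.06], [0.89, -0.04, 0.06], [0.89, 0.02, 0.06], [0.89, 0.08, 0.05], [0.88, 0.13, 0.06], [0.87, 0.19, 0.06]]
twist [[-0.0, -0.0, -0.74], [-0.0, -0.0, -0.73], [-0.0, -0.0, -0.74], [-0.0, -0.0, -0.73], [-0.0, -0.0, -0.73], [-0.0, -0.0, -0.74], [-0.0, -0.0, -0.73], [-0.0, -0.0, -0.74]]
jaw [125, 125, 125, 125, 125, 125, 125, 125]
max 0.89
```

>>> move_arm:
  xyz:
    - [0.65,-0.6,0.06]
    - [0.69,-0.57,0.06]
    - [0.73,-0.51,0.05]
    - [0.76,-0.47,0.06]
    - [0.78,-0.42,0.06]
    - [0.81,-0.37,0.06]
    - [0.83,-0.32,0.06]
    - [0.85,-0.26,0.06]
  twist:
    - [0,0,-0.73]
    - [0,0,-0.74]
    - [0,0,-0.73]
    - [0,0,-0.74]
    - [0,0,-0.73]
    - [0,0,-0.74]
    - [0,0,-0.73]
    - [0,0,-0.73]
  jaw: [125,125,125,125,125,125,125,125]

```text
clock: 1.1
tool_pos: [0.4136, -0.2896, 0.1533]
tcp_rot: [-2.809, -1.407, 0.0]
contact_force: [-0.1, 0.0, -0.8]
grip_width: 0.048
gripper_force: 0.0
```

>>> move_arm:
  xyz:
    - [0.87,-0.2,0.05]
    - [0.88,-0.15,0.06]
    - [0.88,-0.1,0.06]
    - [0.89,-0.04,0.06]
    - [0.89,0.02,0.06]
    - [0.89,0.08,0.05]
    - [0.88,0.13,0.06]
    - [0.87,0.19,0.06]
  twist:
    - [0,0,-0.74]
    - [0,0,-0.73]
    - [0,0,-0.74]
    - [0,0,-0.73]
    - [0,0,-0.73]
    - [0,0,-0.74]
    - [0,0,-0.73]
    - [0,0,-0.74]
  jaw: [125,125,125,125,125,125,125,125]

```text
clock: 2.1
tool_pos: [0.5555, 0.037, 0.1302]
tcp_rot: [-2.36, -2.074, 0.0]
contact_force: [-0.2, -0.5, 0.5]
grip_width: 0.0477
gripper_force: 0.0
```

```bash
python3 - <<'E'
from h import *
np.set_printoptions(precision=4,suppress=True)
w=vision.get_image('wrist');p,r,o=pose()
print(p,np.degrees(np.arctan2(r[1,1],r[0,1])),r[:,2],o['joints'],o['grip_width'],o['clock'])
cv2.imwrite('pics/w1.png',w['pixels'])
import pickle;pickle.dump(w,open('w1.pkl','wb'))
print(w['position'],proj(w,[(.5515,.0088,.014),(.564,.1035,.014)]))
plan([((.555,.036,.13),-7.5,1),((.555,.036,.03),-7.5,3)],125)
E
```

```text
[0.5569 0.0432 0.1301] -6.896420861018436 [ 0.0007  0.0029 -1.    ] [ 0.194   0.3212 -0.4632  1.8943  0.1694  0.9634 -0.4661] 0.04801145026969755 2.15
[0.5658 0.1168 0.3388] [[320.7865 211.1936]
 [320.8838 124.7745]]
xyz [[-0.15, -0.02, 0.0], [0.0, -0.0, 0.67], [0.0, -0.0, 0.67], [0.0, -0.0, 0.66]]
twist [[0.0, -0.03, 0.12], [0.0, -0.0, -0.08], [0.0, -0.0, 0.04], [0.0, -0.0, 0.04]]
jaw [125, 125, 125, 125]
max 0.67
```

View pics/w1.png

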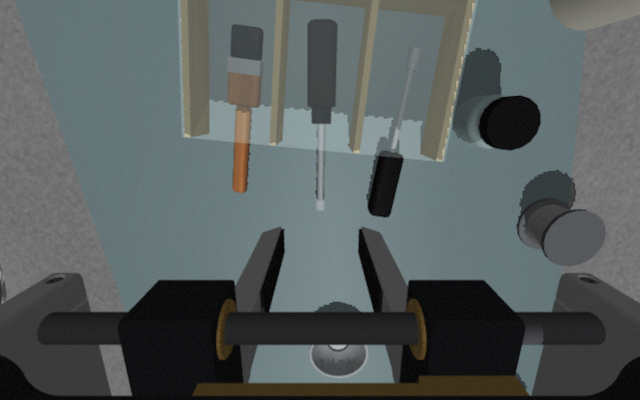

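Wrist view: the driver's shaft tip is at (320,209) and its root at (321,122), within 3 px of the prediction. Both neighbours lie well outside the fingers, so I'll descend.

>>> move_arm:
  xyz:
    - [0,0,0.5]
    - [0,0,0.5]
    - [0,0,0.5]
    - [0,0,0.5]
    - [0,0,0.2]
    - [0,0,0]
    - [0,0,0]
  twist:
    - [0,0,0]
    - [0,0,0]
    - [0,0,0]
    - [0,0,0]
    - [0,0,0]
    - [0,0,0]
    - [0,0,0]
  jaw: [125,125,125,125,125,125,125]

```text
clock: 3.02
tool_pos: [0.5558, 0.0358, 0.0214]
tcp_rot: [2.361, 2.071, 0.001]
contact_force: [0.1, 0.4, 1.2]
grip_width: 0.0475
gripper_force: 0.0
```

>>> move_arm:
  xyz:
    - [0,0,0.2]
    - [0,0,0.15]
    - [0,0,0]
    - [0,0,0]
    - [0,0,0]
    - [0,0,0]
    - [0,0,0]
    - [0,0,0]
  twist:
    - [0,0,0]
    - [0,0,0]
    - [0,0,0]
    - [0,0,0]
    - [0,0,0]
    - [0,0,0]
    - [0,0,0]
    - [0,0,0]
  jaw: [125,125,125,255,255,255,255,255]
  newtons: 40

```text
clock: 4.03
tool_pos: [0.5552, 0.0357, 0.003]
tcp_rot: [-2.362, -2.072, -0.0]
contact_force: [0.2, -0.8, -0.0]
grip_width: 0.0017
gripper_force: 0.0
```

```bash
python3 - <<'E'
from h import *
np.set_printoptions(precision=4,suppress=True)
w=vision.get_image('wrist');s=vision.get_image('side');p,r,o=pose()
print(p,o['grip_width'],o['gripper_force'])
cv2.imwrite('pics/w2.png',np.hstack([w['pixels'][0:400,140:540],cv2.resize(s['pixels'][140:260,250:370],(400,400),interpolation=cv2.INTER_CUBIC)]))
E
```

```text
[0.5552 0.0358 0.003 ] 0.0003637539610571898 0.0
```

View pics/w2.png

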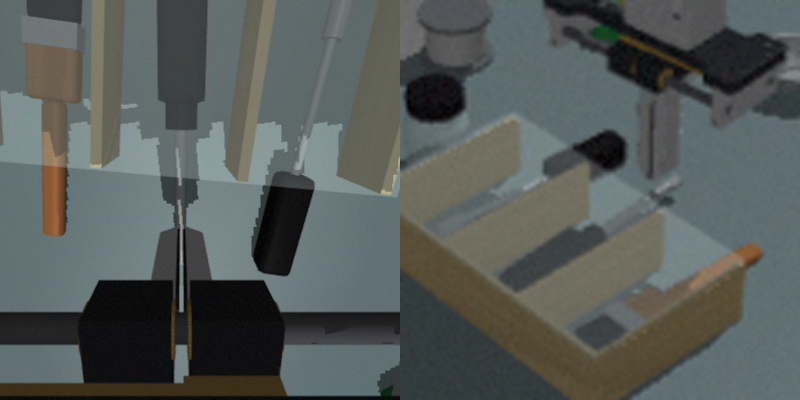

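```bash
python3 - <<'E'
from h import *
np.set_printoptions(precision=4,suppress=True)
import pickle
s=vision.get_image('side')
w=vision.get_image('wrist')
q=proj(s,[(.5552,.0358,.003),(.5552,.0358,.022),(.5515,.0088,.014),(.555,.036,.014),(.564,.1035,.014)])
print((q-[250,140])/.3+[400,0]); print(q)
print(proj(w,[(.5552,.0358,.003),(.5515,.0088,.014),(.555,.036,.014),(.564,.1035,.014)])-[140,0])
# finger bottom, depth
for u,v in [(326,192),(327,188),(325,180),(332,190),(329,196)]:print((u,v),bydepth(s,[(u,v)])[0])
for u,v in [(321,240),(300,240),(340,240),(321,210)]:print('w',(u,v),bydepth(w,[(u,v)])[0])
E
```

```text
[[652.2853 204.1624]
 [653.0224 184.665 ]
 [675.2953 177.1911]
 [652.7899 193.1369]
 [594.0731 234.342 ]]
[[325.6856 201.2487]
 [325.9067 195.3995]
 [332.5886 193.1573]
 [325.837  197.9411]
 [308.2219 210.3026]]
[[181.0552 224.6231]
 [180.901  265.1236]
 [180.7446 230.0389]
 [180.7896 131.1461]]
(326, 192) [0.55   0.0445 0.0405]
(327, 188) [0.5489 0.0422 0.0521]
(325, 180) [0.5561 0.0415 0.0734]
(332, 190) [0.539  0.0339 0.045 ]
(329, 196) [0.5502 0.0286 0.0177]
w (321, 240) [0.5563 0.0442 0.0498]
w (300, 240) [0.5445 0.0469 0.0524]
w (340, 240) [0.5672 0.0442 0.0529]
w (321, 210) [0.5573 0.0523 0.0188]
```

```bash
python3 - <<'E'
from h import *
np.set_printoptions(precision=3,suppress=True)
s=vision.get_image('side')
for u in (324,328):
  for v in range(176,208,2):print(u,v,bydepth(s,[(u,v)])[0],s['pixels'][v,u])
print(robot.get_obs()['joint_torque'],robot.get_obs()['contact_force'])
E
```

```text
324 176 [0.56  0.04  0.083] [81 79 80]
324 178 [0.559 0.042 0.079] [78 76 76]
324 180 [0.56  0.04  0.071] [77 77 76]
324 182 [0.558 0.042 0.067] [76 74 74]
324 184 [0.558 0.043 0.062] [80 78 77]
324 186 [0.556 0.045 0.057] [78 79 78]
324 188 [0.556 0.045 0.051] [78 77 78]
324 190 [0.557 0.044 0.043] [78 77 78]
324 192 [0.558 0.041 0.035] [76 75 74]
324 194 [0.576 0.011 0.002] [105 101  92]
324 196 [0.573 0.016 0.   ] [112 108  93]
324 198 [0.557 0.042 0.017] [90 87 80]
324 200 [0.529 0.088 0.052] [115 114 107]
324 202 [0.523 0.097 0.055] [116 115 102]
324 204 [0.52  0.102 0.053] [100 104  99]
324 206 [0.514 0.11  0.055] [ 97 112 115]
328 176 [0.547 0.043 0.09 ] [86 85 84]
328 178 [0.546 0.044 0.085] [91 88 87]
328 180 [0.546 0.043 0.078] [91 89 88]
328 182 [0.546 0.044 0.073] [87 86 85]
328 184 [0.545 0.045 0.068] [88 86 86]
328 186 [0.544 0.045 0.062] [86 85 84]
328 188 [0.543 0.048 0.058] [85 84 82]
328 190 [0.545 0.044 0.048] [87 85 84]
328 192 [0.542 0.048 0.046] [96 97 92]
328 194 [0.569 0.003 0.   ] [111 109  96]
328 196 [0.553 0.029 0.017] [141 140 134]
328 198 [0.548 0.037 0.017] [93 91 87]
328 200 [ 0.555  0.025 -0.   ] [61 60 52]
328 202 [0.514 0.092 0.055] [112 113 102]
328 204 [0.51  0.1   0.056] [106 119 120]
328 206 [0.507 0.104 0.054] [100 115 115]
[  0.004 -84.674  -6.327 -32.167  -0.034  -0.024   0.   ] [-0.304  0.617 -0.885]
```

The side depth puts the shut fingertips at z≈0.033 although the TCP reads 0.003, so the jaws closed above the shaft. I'll reopen and feel downward in small steps, watching the force.

>>> move_arm:
  xyz:
    - [0,0,0]
    - [0,0,0]
    - [0,0,0]
    - [0,0,0]
  twist:
    - [0,0,0]
    - [0,0,0]
    - [0,0,0]
    - [0,0,0]
  jaw: [125,125,125,125]

```text
clock: 4.78
tool_pos: [0.5552, 0.0358, 0.003]
tcp_rot: [-2.362, -2.072, -0.0]
contact_force: [0.5, -0.4, 0.7]
grip_width: 0.037
gripper_force: 0.0
```

```bash
python3 - <<'E'
from h import *
np.set_printoptions(precision=3,suppress=True)
s=vision.get_image('side');p,r,o=pose()
print(p,o['grip_width'])
v,u=np.mgrid[140:206,300:350];P=bydepth(s,list(zip(u.ravel(),v.ravel())))
k=(abs(P[:,1]-.04)<.03)&(P[:,2]>.022)&(P[:,0]>.5)&(P[:,0]<.62)
Q=P[k];uv=np.c_[u.ravel(),v.ravel()][k]
for x in np.arange(.5,.62,.01):
    m=abs(Q[:,0]-x)<.005
    if m.any():print('%.2f'%x,Q[m][:,2].min(),uv[m][Q[m][:,2].argmin()])
cv2.imwrite('pics/s3.png',cv2.resize(s['pixels'][120:220,270:390],None,fx=5,fy=5,interpolation=cv2.INTER_CUBIC))
E
```

```text
[0.555 0.036 0.003] 0.04090098867160495
0.50 0.1425445607179462 [339 169]
0.51 0.12283525787787686 [343 167]
0.52 0.0408673202401999 [336 194]
0.53 0.033973098482080966 [331 197]
0.54 0.05027079446091176 [331 191]
0.55 0.1403632828750876 [323 162]
0.56 0.13935786427124763 [321 161]
0.57 0.030407329454436804 [321 189]
0.58 0.030040801027030772 [318 190]
0.59 0.03572934521567894 [316 187]
0.60 0.1360670575264229 [307 158]
0.61 0.023043265524307466 [309 186]
```

View pics/s3.png

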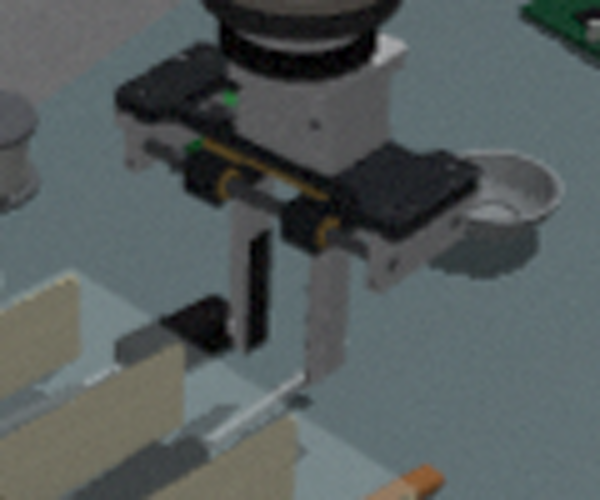

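Picture: the open fingers straddle the shaft line, with tips about 30 mm above the bench (by depth). So true z ≈ reported z + 0.030, and I need to descend about 27 mm more.

>>> move_arm:
  xyz:
    - [0,0,0.2]
    - [0,0,0.2]
    - [0,0,0]
    - [0,0,0]
  twist:
    - [0,0,0]
    - [0,0,0]
    - [0,0,0]
    - [0,0,0]
  jaw: [125,125,125,125]

```text
clock: 5.32
tool_pos: [0.5552, 0.0359, -0.0171]
tcp_rot: [-2.361, -2.072, 0.0]
contact_force: [-0.1, 0.5, 0.4]
grip_width: 0.0479
gripper_force: 0.0
```

```bash
python3 - <<'E'
from h import *
np.set_printoptions(precision=3,suppress=True)
s=vision.get_image('side');p,r,o=pose()
print(p,o['contact_force'],o['grip_width'])
v,u=np.mgrid[140:212,300:350];P=bydepth(s,list(zip(u.ravel(),v.ravel())))
k=(abs(P[:,1]-.04)<.012)&(P[:,2]>.004)&(P[:,0]>.5)&(P[:,0]<.6)
Q=P[k]
for x in np.arange(.5,.60,.01):
    m=abs(Q[:,0]-x)<.005
    if m.any():print('%.2f'%x,np.sort(Q[m][:,2])[:4])
E
```

```text
[ 0.555  0.036 -0.017] [0.392 0.247 0.394] 0.04804227916409843
0.50 [0.15  0.15  0.15  0.151]
0.51 [0.095 0.106 0.107 0.112]
0.52 [0.02  0.02  0.02  0.021]
0.53 [0.014 0.014 0.015 0.016]
0.55 [0.005 0.013 0.014 0.014]
0.56 [0.015 0.016 0.016]
0.57 [0.03  0.053 0.059 0.138]
0.58 [0.011 0.014 0.017 0.019]
0.59 [0.02  0.022 0.022 0.025]
```

>>> move_arm:
  xyz:
    - [0,0,0.08]
    - [0,0,0.06]
    - [0,0,0]
    - [0,0,0]
    - [0,0,0]
    - [0,0,0]
    - [0,0,0]
  twist:
    - [0,0,0]
    - [0,0,0]
    - [0,0,0]
    - [0,0,0]
    - [0,0,0]
    - [0,0,0]
    - [0,0,0]
  jaw: [125,125,255,255,255,255,255]
  newtons: 40

```text
clock: 6.25
tool_pos: [0.5552, 0.0358, -0.0239]
tcp_rot: [2.362, 2.072, 0.0]
contact_force: [0.8, 0.1, -0.2]
grip_width: 0.0067
gripper_force: 40.0
```

Gripped. Pull straight out along the tool's own axis (−tool x) by 125 mm.

>>> move_arm:
  xyz:
    - [-0.2,0,0]
    - [-0.4,0,0]
    - [-0.4,0,0]
    - [-0.4,0,0]
    - [-0.4,0,0]
    - [-0.4,0,0]
    - [-0.3,0,0]
    - [0,0,0]
  twist:
    - [0,0,0]
    - [0,0,0]
    - [0,0,0]
    - [0,0,0]
    - [0,0,0]
    - [0,0,0]
    - [0,0,0]
    - [0,0,0]
  jaw: [255,255,255,255,255,255,255,255]

```text
clock: 7.25
tool_pos: [0.5386, -0.0899, -0.024]
tcp_rot: [2.364, 2.069, -0.001]
contact_force: [-1.2, -1.0, -0.4]
grip_width: 0.007
gripper_force: 40.0
```

```bash
python3 - <<'E'
from h import *
np.set_printoptions(precision=3,suppress=True)
t=vision.get_image('top');p,r,o=pose()
print(p,o['contact_force'],o['grip_width'],o['joints'])
cv2.imwrite('pics/t4.png',cv2.resize(t['pixels'][120:320,220:500],None,fx=2.8,fy=2.8,interpolation=cv2.INTER_CUBIC))
plan([((.515,-.10,-.024),-20,4),((.46,-.125,-.024),-42,6),((.425,-.145,-.024),-60,6)],255)
E
```

```text
[ 0.539 -0.089 -0.024] [ 0.03  -0.155  0.121] 0.006498767636821094 [ 0.352  0.512 -0.379  2.025  0.302  0.657 -0.356]
xyz [[-0.07, -0.11, 0.0], [-0.08, -0.11, 0.0], [-0.08, -0.1, 0.0], [-0.09, -0.1, 0.0], [-0.14, -0.14, 0.0], [-0.12, -0.16, 0.0], [-0.14, -0.15, 0.0], [-0.16, -0.13, 0.0]]
twist [[0.0, 0.0, 0.62], [0.0, 0.0, 0.63], [0.0, 0.0, 0.62], [0.0, 0.0, 0.62], [0.0, 0.0, -1.34], [0.0, 0.0, 1.15], [0.0, 0.0, 1.15], [0.0, 0.0, 1.14]]
jaw [255, 255, 255, 255, 255, 255, 255, 255]
xyz [[-0.16, -0.11, 0.0], [-0.18, -0.1, 0.0], [-0.13, -0.04, 0.0], [-0.09, -0.09, 0.0], [-0.11, -0.08, 0.0], [-0.12, -0.06, 0.0], [-0.13, -0.04, 0.0], [-0.13, -0.02, 0.0]]
twist [[0.0, 0.0, 1.15], [0.0, 0.0, 1.15], [0.0, 0.0, -5.14], [0.0, 0.0, 1.75], [0.0, 0.0, 1.75], [0.0, 0.0, 1.74], [0.0, 0.0, 1.75], [0.0, 0.0, 1.75]]
jaw [255, 255, 255, 255, 255, 255, 255, 255]
max 5.14
```

View pics/t4.png

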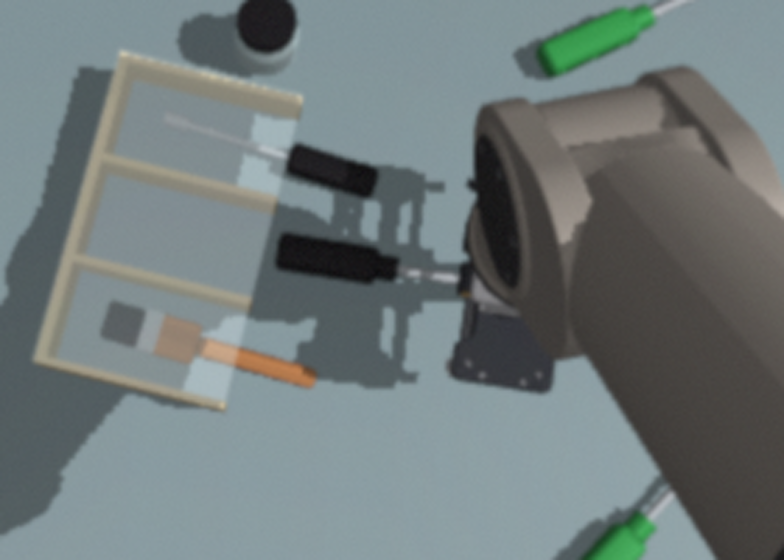

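Top view: the driver is out of the rack, with its butt at crop (280,250) (px (320,209)) just past the mouth and the neighbours undisturbed. Next I swing the tip toward −x, keeping the handle clear of the nut driver, and lay it down.

```bash
sed -i 's/^    for k in range(0,len(rows),8):/    for k in range(0,len(rows),8):/; s/^        p0,y0=p.copy(),yaw$/        p0,y0=p.copy(),yaw; yaw=yw/' h.py; python3 - <<'E'
from h import *
plan([((.515,-.10,-.024),-22,5),((.46,-.113,-.024),-46,6),((.425,-.11,-.024),-72,6)],255)
E
```

```text
xyz [[-0.06, -0.09, 0.0], [-0.06, -0.08, 0.0], [-0.06, -0.09, 0.0], [-0.07, -0.08, 0.0], [-0.08, -0.07, 0.0], [-0.11, -0.15, 0.0], [-0.12, -0.15, 0.0], [-0.13, -0.14, 0.0]]
twist [[0.0, 0.0, 0.58], [0.0, 0.0, 0.58], [0.0, 0.0, 0.57], [0.0, 0.0, 0.58], [0.0, 0.0, 0.58], [0.0, 0.0, 0.8], [0.0, 0.0, 0.8], [0.0, 0.0, 0.8]]
jaw [255, 255, 255, 255, 255, 255, 255, 255]
xyz [[-0.13, -0.13, 0.0], [-0.15, -0.11, 0.0], [-0.16, -0.11, 0.0], [-0.08, -0.09, 0.0], [-0.08, -0.08, 0.0], [-0.09, -0.08, 0.0], [-0.09, -0.07, 0.0], [-0.1, -0.06, 0.0]]
twist [[0.0, 0.0, 0.8], [0.0, 0.0, 0.8], [0.0, 0.0, 0.8], [0.0, 0.0, 0.87], [0.0, 0.0, 0.86], [0.0, 0.0, 0.87], [0.0, 0.0, 0.87], [0.0, 0.0, 0.86]]
jaw [255, 255, 255, 255, 255, 255, 255, 255]
xyz [[-0.1, -0.05, 0.0]]
twist [[0.0, 0.0, 0.87]]
jaw [255]
max 0.87
```

>>> move_arm:
  xyz:
    - [-0.06,-0.09,0]
    - [-0.06,-0.08,0]
    - [-0.06,-0.09,0]
    - [-0.07,-0.08,0]
    - [-0.08,-0.07,0]
    - [-0.11,-0.15,0]
    - [-0.12,-0.15,0]
    - [-0.13,-0.14,0]
  twist:
    - [0,0,0.58]
    - [0,0,0.58]
    - [0,0,0.57]
    - [0,0,0.58]
    - [0,0,0.58]
    - [0,0,0.8]
    - [0,0,0.8]
    - [0,0,0.8]
  jaw: [255,255,255,255,255,255,255,255]

```text
clock: 8.3
tool_pos: [0.4872, -0.106, -0.0239]
tcp_rot: [2.775, 1.472, 0.0]
contact_force: [0.4, 1.7, 0.1]
grip_width: 0.0068
gripper_force: 40.0
```

>>> move_arm:
  xyz:
    - [-0.13,-0.13,0]
    - [-0.15,-0.11,0]
    - [-0.16,-0.11,0]
    - [-0.08,-0.09,0]
    - [-0.08,-0.08,0]
    - [-0.09,-0.08,0]
    - [-0.09,-0.07,0]
    - [-0.1,-0.06,0]
  twist:
    - [0,0,0.8]
    - [0,0,0.8]
    - [0,0,0.8]
    - [0,0,0.87]
    - [0,0,0.86]
    - [0,0,0.87]
    - [0,0,0.87]
    - [0,0,0.86]
  jaw: [255,255,255,255,255,255,255,255]

```text
clock: 9.3
tool_pos: [0.4307, -0.1099, -0.0239]
tcp_rot: [-3.083, -0.605, -0.0]
contact_force: [0.5, 0.5, -0.6]
grip_width: 0.0063
gripper_force: 40.0
```

>>> move_arm:
  xyz:
    - [-0.1,-0.05,0]
    - [0,0,0]
    - [0,0,0]
    - [0,0,0]
  twist:
    - [0,0,0.87]
    - [0,0,0]
    - [0,0,0]
    - [0,0,0]
  jaw: [255,255,255,255]

```text
clock: 9.8
tool_pos: [0.4255, -0.1095, -0.024]
tcp_rot: [-3.102, -0.495, -0.0]
contact_force: [-0.6, -0.0, -1.4]
grip_width: 0.0066
gripper_force: 40.0
```

```bash
python3 - <<'E'
from h import *
np.set_printoptions(precision=3,suppress=True)
p,r,o=pose()
print(p,np.degrees(np.arctan2(r[1,1],r[0,1])),o['contact_force'],o['grip_width'],o['joints'])
E
```

```text
[ 0.425 -0.11  -0.024] -71.88575805045103 [-0.592 -0.038 -1.439] 0.0065622695964840235 [ 0.203  0.365 -0.113  2.27   0.082  0.51  -1.228]
```

```bash
python3 - <<'E'
from h import *
plan([((.425,-.11,.04),-72,2),((.539,-.073,.08),108,38)],125)
E
```

```text
xyz [[-0.01, 0.0, -0.64], [-0.0, 0.01, -0.64], [0.06, -0.0, -0.02], [0.07, 0.01, -0.02], [0.06, 0.01, -0.02], [0.06, 0.01, -0.02], [0.06, 0.02, -0.03], [0.06, 0.03, -0.02]]
twist [[-0.0, -0.0, 0.01], [-0.0, -0.0, 0.01], [-0.0, -0.0, -0.94], [-0.0, -0.0, -0.95], [-0.0, -0.0, -0.95], [-0.0, -0.0, -0.95], [-0.0, -0.0, -0.94], [-0.0, -0.0, -0.95]]
jaw [125, 125, 125, 125, 125, 125, 125, 125]
xyz [[0.05, 0.03, -0.02], [0.06, 0.03, -0.02], [0.05, 0.04, -0.02], [0.04, 0.04, -0.02], [0.05, 0.05, -0.02], [0.03, 0.05, -0.02], [0.04, 0.05, -0.02], [0.03, 0.06, -0.02]]
twist [[0.0, -0.0, -0.95], [0.0, -0.0, -0.95], [0.0, -0.0, -0.94], [0.0, -0.0, -0.95], [0.0, -0.0, -0.95], [0.0, -0.0, -0.95], [0.0, -0.0, -0.94], [0.0, -0.0, -0.95]]
jaw [125, 125, 125, 125, 125, 125, 125, 125]
xyz [[0.02, 0.05, -0.03], [0.03, 0.06, -0.02], [0.01, 0.06, -0.02], [0.01, 0.07, -0.02], [0.01, 0.06, -0.02], [-0.0, 0.06, -0.02], [-0.01, 0.06, -0.02], [-0.01, 0.07, -0.02]]
twist [[0.0, -0.0, -0.95], [0.0, -0.0, -0.95], [0.0, -0.0, -0.94], [0.0, -0.0, -0.95], [0.0, -0.0, -0.95], [0.0, -0.0, -0.94], [0.0, -0.0, -0.95], [0.0, -0.0, -0.95]]
jaw [125, 125, 125, 125, 125, 125, 125, 125]
xyz [[-0.01, 0.06, -0.02], [-0.02, 0.06, -0.03], [-0.03, 0.05, -0.02], [-0.03, 0.06, -0.02], [-0.03, 0.05, -0.02], [-0.04, 0.05, -0.02], [-0.05, 0.05, -0.02], [-0.04, 0.04, -0.02]]
twist [[0.0, -0.0, -0.95], [0.0, -0.0, -0.94], [0.0, -0.0, -0.95], [0.0, 0.0, -0.95], [0.0, 0.0, -0.95], [0.0, 0.0, -0.94], [0.0, 0.0, -0.95], [0.0, 0.0, -0.95]]
jaw [125, 125, 125, 125, 125, 125, 125, 125]
xyz [[-0.05, 0.04, -0.02], [-0.05, 0.03, -0.02], [-0.06, 0.03, -0.02], [-0.06, 0.03, -0.03], [-0.06, 0.02, -0.02], [-0.06, 0.02, -0.02], [-0.06, 0.01, -0.02], [-0.06, 0.0, -0.02]]
twist [[0.0, 0.0, -0.95], [0.0, 0.0, -0.94], [0.0, 0.0, -0.95], [0.0, 0.0, -0.95], [0.0, 0.0, -0.95], [0.0, 0.0, -0.94], [0.0, 0.0, -0.95], [0.0, 0.0, -0.95]]
jaw [125, 125, 125, 125, 125, 125, 125, 125]
max 0.95
```

>>> move_arm:
  xyz:
    - [0,0,0]
    - [0,0,0]
    - [0,0,0]
    - [0,0,0]
    - [0,0,-0.3]
    - [0,0,-0.5]
    - [0,0,-0.5]
  twist:
    - [0,0,0]
    - [0,0,0]
    - [0,0,0]
    - [0,0,0]
    - [0,0,0]
    - [0,0,0]
    - [0,0,0]
  jaw: [125,125,125,125,125,125,125]

```text
clock: 10.68
tool_pos: [0.4253, -0.1095, 0.0426]
tcp_rot: [-3.103, -0.493, -0.0]
contact_force: [-0.7, -0.6, 0.4]
grip_width: 0.0478
gripper_force: 0.0
```

>>> move_arm:
  xyz:
    - [0.6,0,0]
    - [0.6,0,-0.3]
    - [0.6,0,-0.3]
    - [0.6,0,0]
    - [0,0,0]
    - [0,0,0]
    - [0,0,0]
    - [0,0,0]
  twist:
    - [0,0,0]
    - [0,0,0]
    - [0,0,0]
    - [0,0,0]
    - [0,0,-1]
    - [0,0,-1]
    - [0,0,-1]
    - [0,0,-1]
  jaw: [125,125,125,125,125,125,125,125]

```text
clock: 11.68
tool_pos: [0.5394, -0.0724, 0.0721]
tcp_rot: [2.968, 1.029, 0.001]
contact_force: [0.6, -0.3, -0.2]
grip_width: 0.048
gripper_force: 0.0
```

>>> move_arm:
  xyz:
    - [0,0,0]
    - [0,0,0]
    - [0,0,0]
    - [0,0,0]
    - [0,0,0]
    - [0,0,0]
    - [0,0,0]
    - [0,0,0]
  twist:
    - [0,0,-1]
    - [0,0,-1]
    - [0,0,-1]
    - [0,0,-1]
    - [0,0,-1]
    - [0,0,-1]
    - [0,0,-1]
    - [0,0,-1]
  jaw: [125,125,125,125,125,125,125,125]

```text
clock: 12.68
tool_pos: [0.5394, -0.0725, 0.0721]
tcp_rot: [2.437, 1.982, 0.0]
contact_force: [-0.0, -0.1, 0.5]
grip_width: 0.048
gripper_force: 0.0
```

>>> move_arm:
  xyz:
    - [0,0,0]
    - [0,0,0]
    - [0,0,0]
    - [0,0,0]
    - [0,0,0]
    - [0,0,0]
    - [0,0,0]
    - [0,0,0]
  twist:
    - [0,0,-1]
    - [0,0,-1]
    - [0,0,-1]
    - [0,0,-1]
    - [0,0,-1]
    - [0,0,-1]
    - [0,0,-1]
    - [0,0,-1]
  jaw: [125,125,125,125,125,125,125,125]

```text
clock: 13.68
tool_pos: [0.5394, -0.0726, 0.0721]
tcp_rot: [1.612, 2.695, -0.001]
contact_force: [0.1, 0.7, -0.1]
grip_width: 0.0477
gripper_force: 0.0
```

>>> move_arm:
  xyz:
    - [0,0,0]
    - [0,0,0]
    - [0,0,0]
    - [0,0,0]
    - [0,0,0]
    - [0,0,0]
    - [0,0,0]
    - [0,0,0]
  twist:
    - [0,0,-1]
    - [0,0,-1]
    - [0,0,-1]
    - [0,0,-1]
    - [0,0,-1]
    - [0,0,-1]
    - [0,0,-1]
    - [0,0,-1]
  jaw: [125,125,125,125,125,125,125,125]

```text
clock: 14.68
tool_pos: [0.5393, -0.0727, 0.0721]
tcp_rot: [0.594, 3.084, -0.001]
contact_force: [0.3, 1.4, 0.2]
grip_width: 0.0478
gripper_force: 0.0
```

>>> move_arm:
  xyz:
    - [0,0,0]
    - [0,0,0]
    - [0,0,0]
    - [0,0,0]
    - [0,0,0]
    - [0,0,0]
    - [0,0,0]
    - [0,0,0]
  twist:
    - [0,0,-1]
    - [0,0,-1]
    - [0,0,-1]
    - [0,0,-1]
    - [0,0,-1]
    - [0,0,-1]
    - [0,0,-1]
    - [0,0,-1]
  jaw: [125,125,125,125,125,125,125,125]

```text
clock: 15.68
tool_pos: [0.5393, -0.0729, 0.072]
tcp_rot: [0.497, -3.102, 0.002]
contact_force: [-0.6, 0.4, 0.1]
grip_width: 0.048
gripper_force: 0.0
```

```bash
python3 - <<'E'
from h import *
np.set_printoptions(precision=3,suppress=True)
w=vision.get_image('wrist');p,r,o=pose()
print(p,np.degrees(np.arctan2(r[1,1],r[0,1])),o['joints'],o['clock'],w['position'])
import pickle;pickle.dump(w,open('w5.pkl','wb'))
cv2.imwrite('pics/w5.png',w['pixels'])
print(proj(w,[(.539,-.073,.014),(.577,-.06,.014),(.396,-.119,.014)]))
E
```

```text
[ 0.539 -0.073  0.072] 108.47137382248407 [ 0.66   0.449 -0.798  1.959  0.409  0.901  1.545] 15.725 [ 0.463 -0.097  0.281]
[[320.455 200.575]
 [321.017 240.675]
 [321.406  17.547]]
```

View pics/w5.png

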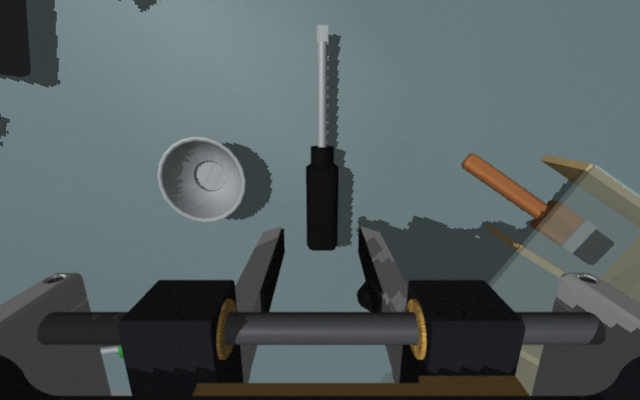

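```bash
python3 - <<'E'
from h import *
np.set_printoptions(precision=3,suppress=True)
import pickle
w=pickle.load(open('w5.pkl','rb'))
uv=[(322,28),(322,240),(322,200),(322,165),(322,120),(270,100),(310,200),(335,200)]
for a in zip(uv,bydepth(w,uv)):print(*a)
print(onz(w,[(322,26),(322,148),(322,248),(307,200),(338,200)],.014), onz(w,[(322,248)],.028))
p,r,o=pose();print(p,r.T@(np.array(w['position'])-p))
E
```

```text
(322, 28) [ 0.404 -0.116  0.017]
(322, 240) [ 0.57  -0.061  0.027]
(322, 200) [ 0.534 -0.073  0.028]
(322, 165) [ 0.505 -0.083  0.024]
(322, 120) [ 0.47  -0.094  0.018]
(270, 100) [ 0.468 -0.143  0.003]
(310, 200) [ 0.537 -0.083  0.028]
(335, 200) [ 0.531 -0.062  0.026]
[[ 0.402 -0.117  0.014]
 [ 0.493 -0.087  0.014]
 [ 0.584 -0.057  0.014]
 [ 0.542 -0.085  0.014]
 [ 0.533 -0.058  0.014]] [[ 0.578 -0.059  0.028]]
[ 0.539 -0.073  0.072] [ 0.08   0.001 -0.209]
```

Wrist view: the driver lies free with its butt at (322,246) and tip at (322,26). Its handle top measures z≈0.027, centred between the fingers and clear of the cup. Descend and grip about 38 mm from the butt.

>>> move_arm:
  xyz:
    - [-0.08,0,0.3]
    - [0,0,0.4]
    - [0,0,0.4]
    - [0,0,0.4]
    - [0,0,0.25]
    - [0,0,0.1]
    - [0,0,0.05]
    - [0,0,0]
  twist:
    - [0,0,0]
    - [0,0,0]
    - [0,0,0]
    - [0,0,0]
    - [0,0,0]
    - [0,0,0]
    - [0,0,0]
    - [0,0,0]
  jaw: [125,125,125,125,125,125,125,125]

```text
clock: 16.73
tool_pos: [0.5435, -0.0711, -0.0237]
tcp_rot: [-0.493, 3.102, -0.0]
contact_force: [0.1, 1.0, 0.5]
grip_width: 0.0481
gripper_force: 0.0
```

>>> move_arm:
  xyz:
    - [0,0,0]
    - [0,0,0]
    - [0,0,0]
    - [0,0,0]
    - [0,0,0]
  twist:
    - [0,0,0]
    - [0,0,0]
    - [0,0,0]
    - [0,0,0]
    - [0,0,0]
  jaw: [255,255,255,255,255]
  newtons: 40

```text
clock: 17.35
tool_pos: [0.5433, -0.0712, -0.0238]
tcp_rot: [-0.493, 3.102, -0.0]
contact_force: [-2.8, -0.1, 5.5]
grip_width: 0.0279
gripper_force: 40.0
```

>>> move_arm:
  xyz:
    - [0,0,-0.2]
    - [0,0,-0.3]
    - [0,0,-0.3]
    - [0,0,-0.4]
    - [0,0,-0.4]
    - [0,0,0]
    - [0,0,0]
    - [0,0,0]
  twist:
    - [0,0,0]
    - [0,0,0]
    - [0,0,0]
    - [0,0,0]
    - [0,0,0]
    - [0,0,0.5]
    - [0,0,1]
    - [0,0,1]
  jaw: [255,255,255,255,255,255,255,255]

```text
clock: 18.35
tool_pos: [0.5434, -0.0712, 0.0571]
tcp_rot: [-0.148, 3.137, -0.0]
contact_force: [0.1, 0.1, -1.3]
grip_width: 0.0276
gripper_force: 40.0
```

>>> move_arm:
  xyz:
    - [0,0,0]
    - [0,0,0]
    - [0,0,0]
    - [0,0,0]
    - [0,0,0]
    - [0,0,0]
    - [0,0,0]
    - [0,0,0]
  twist:
    - [0,0,1]
    - [0,0,1]
    - [0,0,1]
    - [0,0,1]
    - [0,0,1]
    - [0,0,1]
    - [0,0,1]
    - [0,0,1]
  jaw: [255,255,255,255,255,255,255,255]

```text
clock: 19.35
tool_pos: [0.5435, -0.071, 0.0571]
tcp_rot: [0.934, 2.999, 0.001]
contact_force: [-0.1, -0.4, -1.9]
grip_width: 0.0278
gripper_force: 40.0
```

>>> move_arm:
  xyz:
    - [0,0,0]
    - [0,0,0]
    - [0,0,0]
    - [0,0,0]
    - [0,0,0]
    - [0,0,0]
    - [0,0,0]
    - [0,0,0]
  twist:
    - [0,0,1]
    - [0,0,1]
    - [0,0,1]
    - [0,0,1]
    - [0,0,1]
    - [0,0,1]
    - [0,0,1]
    - [0,0,1]
  jaw: [255,255,255,255,255,255,255,255]

```text
clock: 20.35
tool_pos: [0.5435, -0.0709, 0.0571]
tcp_rot: [1.903, 2.499, 0.001]
contact_force: [0.8, 0.8, 0.1]
grip_width: 0.0277
gripper_force: 40.0
```

>>> move_arm:
  xyz:
    - [0,0,0]
    - [0,0,0]
    - [0,0,0]
    - [0,0,0]
    - [0,0,0]
    - [0,0,0]
    - [0,0,0]
    - [0,0,0]
  twist:
    - [0,0,1]
    - [0,0,1]
    - [0,0,1]
    - [0,0,1]
    - [0,0,1]
    - [0,0,0.6]
    - [0,0,0]
    - [0,0,0]
  jaw: [255,255,255,255,255,255,255,255]

```text
clock: 21.35
tool_pos: [0.5433, -0.071, 0.0565]
tcp_rot: [2.448, 1.969, 0.001]
contact_force: [0.7, -0.1, -1.1]
grip_width: 0.0274
gripper_force: 40.0
```

```bash
python3 - <<'E'
from h import *
np.set_printoptions(precision=3,suppress=True)
w=vision.get_image('wrist');p,r,o=pose()
print(p,np.degrees(np.arctan2(r[1,1],r[0,1])),o['joints'],o['grip_width'],o['clock'])
import pickle;pickle.dump(w,open('w6.pkl','wb'))
cv2.imwrite('pics/w6.png',w['pixels'])
ax=np.array([.2185,.976]);O=np.array([.5538,.082]);N=np.array([-.976,.2185])
g=p[:2]-O;print('rack',g@ax,g@N)
T=O-.177*ax
plan([((*T,p[2]),-12.6,4),((*T,-.023),-12.6,4)],255)
E
```

```text
[ 0.543 -0.071  0.056] -12.374989281412768 [ 0.277  0.383 -0.32   1.983  0.164  0.8   -0.353] 0.02760907067804084 21.4
rack -0.15169846668090328 -0.02317128949388707
xyz [[-0.13, -0.12, -0.0], [-0.12, -0.11, -0.0], [-0.13, -0.12, -0.0], [-0.13, -0.11, -0.0], [0.0, -0.0, 0.4], [0.0, -0.0, 0.39], [0.0, -0.0, 0.4], [0.0, -0.01, 0.4]]
twist [[0.0, -0.0, 0.01], [0.0, -0.0, 0.01], [0.0, -0.0, 0.01], [0.0, -0.0, 0.02], [0.0, -0.0, -0.0], [0.0, -0.0, -0.0], [0.0, -0.0, -0.0], [0.0, -0.0, -0.0]]
jaw [255, 255, 255, 255, 255, 255, 255, 255]
max 0.4
```

View pics/w6.png

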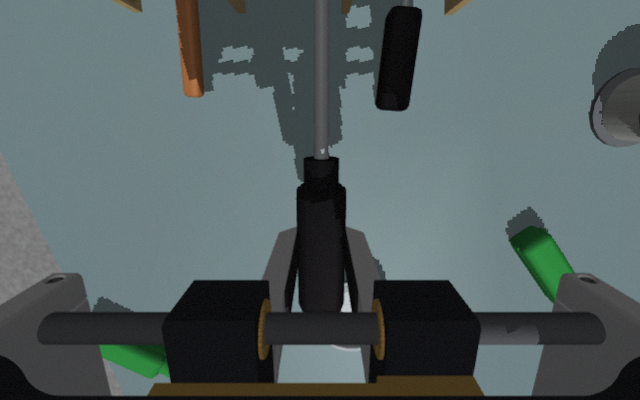

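Wrist view: the driver is held straight in the jaws with its shaft pointing up-image at column 321. The neighbouring handles are at (193,90) and (393,105). Back off, line up with the lane, and lower to 2–3 mm above the bench.

>>> move_arm:
  xyz:
    - [-0.13,-0.12,0]
    - [-0.13,-0.12,0]
    - [-0.13,-0.11,0]
    - [-0.13,-0.11,0]
    - [0,0,0.4]
    - [0,0,0.4]
    - [0,0,0.4]
    - [0,0,0.3]
  twist:
    - [0,0,0]
    - [0,0,0]
    - [0,0,0]
    - [0,0,0.05]
    - [0,0,0]
    - [0,0,0]
    - [0,0,0]
    - [0,0,0]
  jaw: [255,255,255,255,255,255,255,255]

```text
clock: 22.4
tool_pos: [0.5147, -0.0918, -0.0198]
tcp_rot: [-2.453, -1.962, 0.0]
contact_force: [0.2, -0.3, -1.0]
grip_width: 0.0279
gripper_force: 40.0
```

>>> move_arm:
  xyz:
    - [0,0,0.03]
    - [0,0,0]
  twist:
    - [0,0,0]
    - [0,0,0]
  jaw: [255,255]

```text
clock: 22.65
tool_pos: [0.5154, -0.0916, -0.0201]
tcp_rot: [2.453, 1.962, 0.0]
contact_force: [1.4, 0.7, -1.7]
grip_width: 0.0279
gripper_force: 40.0
```

```bash
python3 - <<'E'
from h import *
np.set_printoptions(precision=3,suppress=True)
w=vision.get_image('wrist');t=vision.get_image('top');p,r,o=pose()
print(p,np.degrees(np.arctan2(r[1,1],r[0,1])),o['contact_force'],o['clock'])
ax=np.array([.2185,.976]);O=np.array([.5538,.082]);N=np.array([-.976,.2185])
g=p[:2]-O;print('rack',g@ax,g@N)
cv2.imwrite('pics/w7.png',np.hstack([w['pixels'][:300,140:500],cv2.resize(t['pixels'][130:280,240:420],(400,300),interpolation=cv2.INTER_CUBIC)]))
E
```

```text
[ 0.516 -0.092 -0.02 ] -12.690781453738992 [-0.268 -0.071 -0.681] 22.75
rack -0.17779602625107824 -0.0006792084595730921
```

View pics/w7.png

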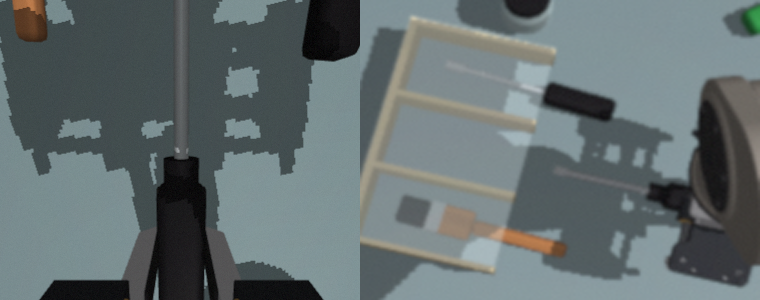

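The tip is at top crop (556,170), in line with the middle lane's mouth. Insert by 148 mm along +tool x.

>>> move_arm:
  xyz:
    - [0.2,0,0]
    - [0.4,0,0]
    - [0.4,0,0]
    - [0.4,0,0]
    - [0.4,0,0]
    - [0.2,0,0]
    - [0,0,0]
  twist:
    - [0,0,0]
    - [0,0,0]
    - [0,0,0]
    - [0,0,0]
    - [0,0,0]
    - [0,0,0]
    - [0,0,0]
  jaw: [255,255,255,255,255,255,255]

```text
clock: 23.62
tool_pos: [0.5372, 0.0067, -0.0205]
tcp_rot: [-2.452, -1.964, -0.0]
contact_force: [0.1, -0.0, -0.5]
grip_width: 0.0278
gripper_force: 40.0
```

>>> move_arm:
  xyz:
    - [0.3,0,0]
    - [0.4,0,0]
    - [0.26,0,0]
    - [0,0,0]
    - [0,0,0.06]
    - [0,0,0]
    - [0,0,0]
  twist:
    - [0,0,0]
    - [0,0,0]
    - [0,0,0]
    - [0,0,0]
    - [0,0,0]
    - [0,0,0]
    - [0,0,0]
  jaw: [255,255,255,255,255,255,255]

```text
clock: 24.5
tool_pos: [0.5474, 0.0522, -0.0237]
tcp_rot: [-2.454, -1.961, 0.001]
contact_force: [-0.5, 0.7, -1.2]
grip_width: 0.0278
gripper_force: 40.0
```

Now release partway open (about 48 mm), lift straight up, and back away.

>>> move_arm:
  xyz:
    - [0,0,0]
    - [0,0,0]
    - [0,0,0]
    - [0,0,0]
    - [0,0,-0.2]
    - [0,0,-0.4]
    - [0,0,-0.6]
    - [0,0,-0.6]
  twist:
    - [0,0,0]
    - [0,0,0]
    - [0,0,0]
    - [0,0,0]
    - [0,0,0]
    - [0,0,0]
    - [0,0,0]
    - [0,0,0]
  jaw: [125,125,125,125,125,125,125,125]

```text
clock: 25.5
tool_pos: [0.5476, 0.0529, 0.068]
tcp_rot: [-2.453, -1.963, -0.0]
contact_force: [1.3, -0.2, 0.6]
grip_width: 0.0475
gripper_force: 0.0
```

>>> move_arm:
  xyz:
    - [-0.2,0,-0.6]
    - [-0.4,0,-0.6]
    - [-0.7,0,0]
    - [-0.8,0,0]
    - [-0.8,0,0]
    - [-0.6,0,0]
    - [0,0,0]
    - [0,0,0]
  twist:
    - [0,0,0]
    - [0,0,0]
    - [0,0,0]
    - [0,0,0]
    - [0,0,0]
    - [0,0,0]
    - [0,0,0]
    - [0,0,0]
  jaw: [125,125,125,125,125,125,125,125]

```text
clock: 26.5
tool_pos: [0.5095, -0.1173, 0.127]
tcp_rot: [2.453, 1.963, 0.001]
contact_force: [1.4, 0.3, -0.2]
grip_width: 0.048
gripper_force: 0.0
```

```bash
python3 - <<'E'
from h import *
np.set_printoptions(precision=3,suppress=True)
t=vision.get_image('top');p,r,o=pose();print(p,o['clock'])
c=t['pixels'][130:280,225:385];cv2.imwrite('pics/t8.png',cv2.resize(c,None,fx=4,fy=4,interpolation=cv2.INTER_CUBIC))
import pickle;pickle.dump(t,open('t8.pkl','wb'))
E
```

```text
[ 0.509 -0.117  0.127] 26.55
```

View pics/t8.png

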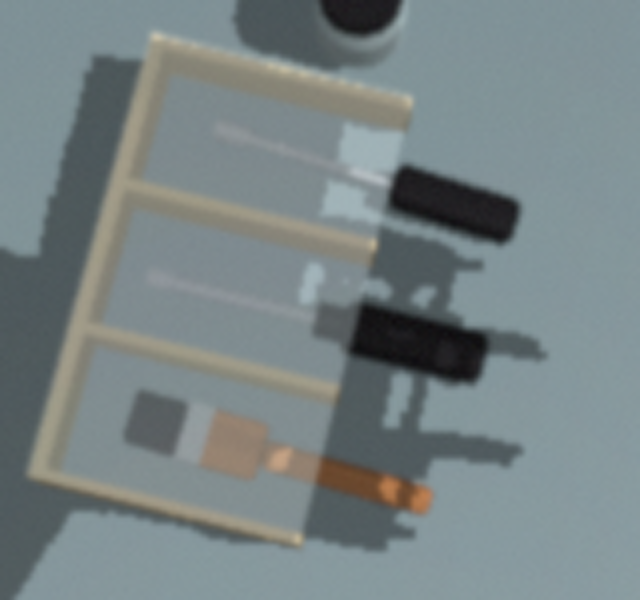

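The driver lies in the middle lane. Its shaft is under the cover (tip at crop (155,277)) and its handle sticks out to (485,357), like its neighbours, which haven't moved. I'm handing the job in.

```bash
python3 -c "
from rig import robot
print(robot.job_done())"
```

```text
the job is handed in; nothing more can be done
None
```

The screwdriver was pulled out, laid down clear of the rack and let go, then regripped and slid back shaft first into the middle lane, released with its handle out; the other two tools were not moved, and the job was handed in at about 27 s.

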